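# Load cassettes into a purged rack

## Robot

A 7-joint arm with a two-finger parallel gripper is mounted at the origin on a cart in front of the work surface, level with it; the furniture and walls round the work are solid. World frame = base frame: x ahead of the robot, y to its left, z up, the work surface at z = 0. Lengths are in m, angles in rad, forces in N, time in s.
With the tool pointing down it reaches from about 0.35 to 0.9 m from the base axis. Payload 19.9 kg.
Tool frame: the origin (TCP) lies between the finger pads; the fingertips stand 19 mm ahead of it and the grasp point (between the pads) is the TCP; z points along the fingers, y is the line along which they close (so a half turn about z gives the same grasp; the last joint's range is limited). The gripper opens to 94 mm and grips with 3 to 60 N. Pads are 16 mm wide; open, the fingers measure 119 mm over their backs; the gripper's body (75 mm by 177 mm) begins 78 mm behind the grasp point.
Start: joints at [1.304, 0.417, -0.01, 1.614, 0.005, 1.111, -0.053], TCP at [0.139, -0.609, 0.224] pointing down, gripper open.
Joint ranges: [-2.81, 2.81], [-0.39, 2.02], [-1.27, 1.25], [0.06, 2.57], [-1.19, 4.33], [0.19, 2], [-2.82, 2.82]. Speed limits (rad/s): [1.89, 1.89, 2.39, 2.39, 3.01, 3.01, 3.01].

## Interface

Orientations are given as a 3x3 rotation matrix whose columns are the frame's x, y, z axes.
In Python, from rig import robot gives the robot as it stands. Calls block until the motion is done:
- robot.move_ptp(position, orientation): joint-space move of the TCP to a pose.
- robot.move_linear(position, velocity=0.15, frame=None, threshold=None): straight line of the TCP; frame=None keeps the orientation; velocity is the mean speed in m/s. With threshold (N) it stops when the force on the tool has changed by that much, and returns True; else False.
- robot.goto_joints(angles): joint-space move.
- robot.gripper_to(opening): finger opening in m; the grip force is fixed at half the most; returns when the fingers have stopped.
- robot.pause(seconds).
- robot.ik(position, orientation): joint angles nearest the present ones, or None.
- robot.get_state(): the state.
- robot.grab_frame(name): name is "side" or "top" or "wrist"; returns the picture (400x640x3 uint8, red, green, blue); there is no depth.
- robot.camera_info(name): a dict with "fx", "fy", "cx", "cy" (pixels), "rvec" (rotation vector, rad) and "tvec" (3), from world to camera coordinates, as OpenCV has them. Camera axes: x right, y down, z forward; pixel columns grow to the right and rows downward; lengths in m; the calibration is good to about 2 mm. A picture is of the moment at which its call begins: read the wrist's pose just before it. camera_info takes no time and is no camera call; for the wrist camera it gives the pose at the moment of the call.
A pose or a line that the arm cannot do raises robot.PlanningError and nothing moves.
- robot.sign_off(): hands the job in; it is judged then, once.
The state is a dict: "time": time; "qpos": joint angles; "joint_vel": joint speeds; "effort": joint torques, N m; "ee_pos": TCP position; "tool_rot": TCP orientation; "force": force on the tool from outside, world axes, zero at the start; "moment": the same for the moment, N m; "opening": finger opening in m; "grasp_force": force on a finger pad.
Only numpy, scipy, OpenCV 4.12 (cv2) and the standard library are available. Lean on these libraries where they do the work, as an engineer would, in place of code of your own. Each camera call takes 0.05 s, during which the arm holds its last target. There are 200 camera calls.

## Task

The nitrogen-purged rack is to be filled with the loose orange-panelled cassettes from the blue transit tray. First shut the purge valve (red end of the handle on the red tick), and keep it shut while you push every loose cassette down into the row in the rack, anywhere between the end wall and the yellow sprung follower, until it stands upright on the rack's floor and the grey-panelled cassettes still stand beside it; then set the valve half open, the handle's red end on the green 45-degree tick. Don't tip any cassette of the row over or lift it out, and don't knock the wash bottle over.

Things in the scene. Friction and masses are not known exactly. Their poses are not given: they have to be found in the camera images.
- new_1: Loose cassette, black with an orange panel on each face and an aluminium cap, upright in a pocket of the blue tray at the start; may be absent. 18 mm thick (its y), 44 mm wide (x), 72 mm tall (z), 45 to 70 g. Origin: middle of its underside. The foot is a wedge: 4 mm thick at the bottom, widening evenly to 18 mm at 14 mm height.
- new_2: Loose cassette like new_1; may be absent. On both narrow sides (+x and -x) of every cassette a lip stands out 4.5 mm, 56 to 63 mm above the underside (53 mm over both lips). Pinch across the 44 mm width just under the lips, 35 to 55 mm above the underside: then it cannot drop out even if the grip slackens.
- new_3: Loose cassette like new_1; may be absent. Every cassette's sides are straight from 14 to 60 mm above the underside; its aluminium cap narrows evenly in thickness from 18 mm at 60 mm to 6 mm at the top, 72 mm, so between two touching cassettes there is an open V, 12 mm wide at the top and 12 mm deep.
- new_4: Loose cassette like new_1; may be absent. Put between two cassettes of the row it slides down the V by its wedge foot; it is held by friction part of the way and must be pushed down (about 5 to 15 N) until it stands on the rack's floor. The neighbours on the follower's side lean up to 25 degrees meanwhile and straighten as it goes home. Cassettes and rack are slippery plastic.
- row_1: Cassette of the row, black with a grey panel on each face; same shape, size, frame and weight as new_1, its y along the rack's y. At the start the four stand face to face on the rack's floor; row_1 is next to the fixed end wall.
- row_2: Cassette of the row, like row_1, next to it on the follower's side.
- row_3: Cassette of the row, like row_1, between row_2 and row_4.
- row_4: Cassette of the row, like row_1, next to the follower.
- purge_rack: Aluminium rack fixed to the bench, 72 x 216 mm. Origin: middle of its underside; the row runs along its y. Its floor is at z = 6 mm. At +y a blue fixed end wall, inner face at y = +98 mm, top at z = 80 mm. Two side rails 20 mm high, inner faces at x = +-24 mm (bevelled above z = 14 mm), outer at +-29 mm, leave a cassette 2 mm of play on either side.
- follower (a joint): Yellow upright plate (46 mm wide, top at z = 80 mm) that a light spring of about 3 N presses towards +y against the row's end. In metres: about 0 with four cassettes in the row, growing as it is pushed back towards the rack's -y, 18 mm for each cassette added, at most 96 mm.
- follower_face (a point): Middle of the follower's face against the row, 6 mm above the rack's underside; axes as the rack's. The end wall does not yield, only what is on the follower's side of a seam: a cassette pushed into a seam ends 9 mm to -y of it. Let it shift 1 mm to -y for every 2 mm down while its underside goes from 64 to 46 mm above the floor, then straight down.
- transit_tray: Blue transit tray, 60 x 156 mm, 0.9 kg, loose on the bench. Origin: middle of its underside. Four pockets along its y, centred at y = -54, -18, +18, +54 mm, 20 mm wide between upright dividers (36 mm long in x, top 43 mm above the bench); side walls 21 mm high, 6 mm thick, inner faces at x = +-24 mm. A cassette, axes along the tray's, stands in one on a floor 5 mm above the bench.
- purge_valve: Nitrogen purge valve fixed to the bench: steel foot 90 x 70 mm, brass body, copper pipe stubs along its y, a white dial (80 mm across, top 38 mm above the bench) with a red tick towards its +x (shut), a green tick 45 degrees on and a black tick towards its +y (fully open). Origin: middle of its underside, on the handle's vertical turning axis.
- purge_handle (a joint): Angle of the valve's blue T-handle in rad: 0 shut (red end over the red tick, a stop), growing counter-clockwise seen from above; 0.785 half open (green tick); 1.571 fully open (black tick, a stop). It stays where it is left (friction about 0.1 N m). The bar is 62 mm long, 10 mm thick, 48 to 72 mm above the bench.
- handle_grip (a point): Point on the handle's turning axis, 62 mm above the bench, at the height to pinch the bar across its 10 mm; its x points along the bar to the red end.
- wash_bottle: White pump bottle with a blue pump head, 66 mm across, 137 mm tall, a bystander. Origin: middle of its underside.
Mind the look-alikes: they are no part of the job. Leave any turquoise look-alike of the purge_valve alone. What is shaped like the new_3 but turquoise is not meant.

How it is judged:
By the outcome, as a careful person would: the job done as asked, in the order asked, and still so for the second after the job is handed in, with the robot touching nothing.
Of new_1, new_2, new_3, new_4 only 3 to 4 are there at a start; the rules pass over those that are not, and their reading is None.
At some moment in a run one of transit_tray may be knocked a few centimetres aside while the robot is not near it.
Once in a run the grip may slacken for a moment while it holds something.
It also fails if it takes over 210 s, if anything falls off the work surface, if the arm or the gripper's body presses on something with over 40 N, if the wrist force passes 120 N, or if a joint passes its speed limit or range.

## Working session

There is one attempt and no reset: what is moved stays moved. The work goes in short steps, each a Python script; the robot and the scene stay as the last script left them, time stands still between calls to the robot, and variables do not carry over. Pictures are saved under pics/ and viewed, at most 14 in all, crops included, and the job is handed in when it is done.

```bash
mkdir -p pics; ls; python3 - <<'E'
from rig import robot
import cv2,numpy as np
for n in("top","side"):
    im=robot.grab_frame(n); cv2.imwrite(f"pics/{n}0.png",im[:,:,::-1])
    c=robot.camera_info(n); print(n,{k:np.round(v,4).tolist() for k,v in c.items()})
    R=cv2.Rodrigues(np.array(c['rvec']))[0]; print(-R.T@np.array(c['tvec']).ravel())
s=robot.get_state(); print(s['time'],s['ee_pos'],s['tool_rot'],s['opening'])
E
```

```text
pics
top {'fx': 499.6975, 'fy': 499.6975, 'cx': 325.0851, 'cy': 195.4788, 'rvec': [2.0976, -2.1013, 0.2527], 'tvec': [-0.1162, 0.634, 1.0753]}
[ 0.36669935 -0.11109205  1.19370373]
side {'fx': 367.2974, 'fy': 367.2974, 'cx': 318.2162, 'cy': 196.2424, 'rvec': [0.0965, -2.7461, 1.4486], 'tvec': [0.6202, 0.1448, 0.7697]}
[0.57788772 0.59629921 0.5554775 ]
0.1 [ 0.13924874 -0.60895847  0.22391437] [[ 9.74832540e-01  2.22938138e-01 -3.24573396e-04]
 [ 2.22938359e-01 -9.74831972e-01  1.05549525e-03]
 [-8.10943791e-05 -1.10129097e-03 -9.99999390e-01]] 0.09387599934188272
```

View pics/top0.png

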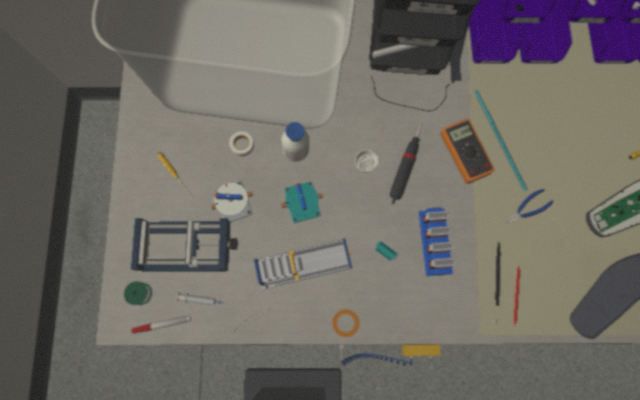

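View pics/side0.png

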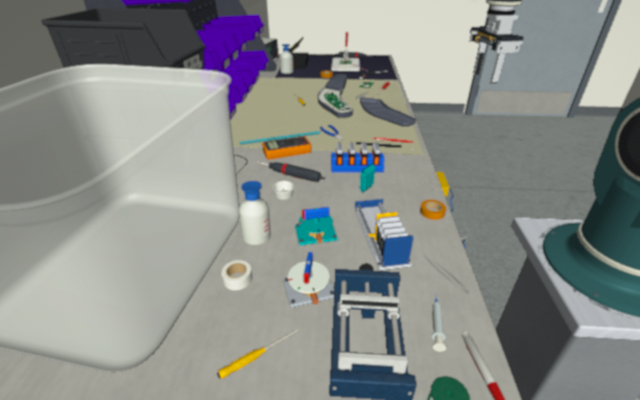

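The top view shows the rack at about (303,262), with four grey-panelled cassettes at its left end, the yellow follower at (294,265) and the blue end wall at (259,272). The tray is at (436,242) with four loose cassettes.

Candidates:
- **Valve:** the white-dial valve at (232,198) is the one wanted; the turquoise one at (302,201) is a look-alike.
- **Cassettes:** the orange-panelled ones in the tray at (436,215/231/247/264) are wanted; the turquoise one at (387,250) is a look-alike.

The bottle is at (294,140). Next I'll look closer with the wrist camera.

```bash
cat > h.py <<'E'
from rig import robot
import cv2,numpy as np
def cam(n):
    c=robot.camera_info(n); R=cv2.Rodrigues(np.array(c['rvec'],float))[0]
    K=np.array([[c['fx'],0,c['cx']],[0,c['fy'],c['cy']],[0,0,1]])
    return K,R,np.array(c['tvec'],float).ravel()
def p2w(C,u,v,z):
    K,R,t=C; o=-R.T@t; d=R.T@np.linalg.solve(K,[u,v,1.]); return o+d*(z-o[2])/d[2]
def w2p(C,p):
    K,R,t=C; q=K@(R@np.asarray(p,float)+t); return q[:2]/q[2]
def down(yaw):  # tool y axis (closing) at angle yaw in world
    y=np.array([np.cos(yaw),np.sin(yaw),0]); z=np.array([0,0,-1.]); return np.column_stack([np.cross(y,z),y,z])
def ortho(im,C,cx,cy,w,h,z,s):
    "rectify plane z; image right=+x, up=+y; s px per m"
    pts=[(cx-w/2,cy-h/2),(cx+w/2,cy-h/2),(cx+w/2,cy+h/2),(cx-w/2,cy+h/2)]
    src=np.float32([w2p(C,(a,b,z)) for a,b in pts]); W,H=int(w*s),int(h*s)
    dst=np.float32([(0,H),(W,H),(W,0),(0,0)])
    return cv2.warpPerspective(im,cv2.getPerspectiveTransform(src,dst),(W,H),flags=cv2.INTER_CUBIC)
E
python3 - <<'E'
from h import *
C=cam("top")
for n,u,v,z in [("valve",232,197,.072),("handL",217,197,.072),("handR",242,197,.072),("rackwall",259,271,.08),("row4",290,265,.078),("rack far end",349,256,.01),("tray0",437,216,.077),("tray3",437,264,.077),("bottle",294,132,.137),("turqvalve",302,197,.072),("turqcas",387,250,.05)]:
    print(n,np.round(p2w(C,u,v,z),3))
K,R,t=cam("wrist"); s=robot.get_state(); T=s['tool_rot']; print("wristcam in tool",T.T@(-R.T@t-s['ee_pos']),"\n",R@T,K[0,0],K[0,2],K[1,2])
E
```

```text
valve [0.631 0.097 0.072]
handL [0.631 0.132 0.072]
handR [0.631 0.074 0.072]
rackwall [0.461 0.029 0.08 ]
row4 [ 0.474 -0.039  0.078]
rack far end [ 0.502 -0.174  0.01 ]
tray0 [ 0.585 -0.372  0.077]
tray3 [ 0.476 -0.366  0.077]
bottle [ 0.765 -0.048  0.137]
turqvalve [ 0.631 -0.064  0.072]
turqcas [ 0.511 -0.259  0.05 ]
wristcam in tool [ 0.08041291  0.00060961 -0.15958102] 
 [[ 0.00139145  0.9999984  -0.00112663]
 [-0.96108192  0.00102606 -0.27626164]
 [-0.27626004  0.00146719  0.96108181]] 278.4184595621337 315.05661764551104 199.44196914862331
```

```bash
python3 - <<'E'
from h import *
T=[("tray",(.53,-.37,.22),-np.pi/2),("rack",(.48,-.07,.22),np.radians(11)),("valve",(.60,.09,.22),np.radians(11))]
for n,p,y in T:
    robot.move_ptp(p,down(y)); C=cam("wrist"); im=robot.grab_frame("wrist")
    np.savez(f"pics/{n}1.npz",im=im,K=C[0],R=C[1],t=C[2]); cv2.imwrite(f"pics/{n}1.png",im[:,:,::-1])
    s=robot.get_state(); print(n,s['time'],np.round(s['ee_pos'],3),np.round(s['qpos'],2))
L=lambda n:(lambda d:(d['im'],(d['K'],d['R'],d['t'])))(np.load(f"pics/{n}1.npz"))
def o(n,cx,cy,w,h,z):
    i,C=L(n); i=ortho(i,C,cx,cy,w,h,z,1500)
    for k in range(int(np.ceil((cx-w/2)*50)),int((cx+w/2)*50)+1):
        x=int((k*.02-cx+w/2)*1500); cv2.line(i,(x,0),(x,8),(255,0,255),1); cv2.putText(i,f"{k*2}",(x+2,12),0,.35,(255,0,255))
    for k in range(int(np.ceil((cy-h/2)*50)),int((cy+h/2)*50)+1):
        y=int((cy+h/2-k*.02)*1500); cv2.line(i,(0,y),(8,y),(255,0,255),1); cv2.putText(i,f"{k*2}",(9,y+4),0,.35,(255,0,255))
    return i
a=o("rack",.48,-.07,.18,.26,.078); b=o("tray",.53,-.37,.2,.2,.077); c=o("valve",.63,.1,.18,.18,.072)
W=np.zeros((600,800,3),np.uint8); W[:390,:270]=a; W[:300,280:580]=b; W[310:580,280:550]=c
cv2.imwrite("pics/comp1.png",W[:,:,::-1])
E
```

```text
tray 1.825 [ 0.529 -0.371  0.22 ] [ 0.67  0.46 -0.14  1.56  0.07  1.13 -1.06]
rack 3.0417 [ 0.48  -0.071  0.22 ] [ 0.61  0.21 -0.59  1.94  0.14  1.03  0.14]
valve 3.9083 [0.6   0.089 0.22 ] [ 0.3   0.47 -0.66  1.65  0.31  1.13 -0.26]
```

View pics/comp1.png

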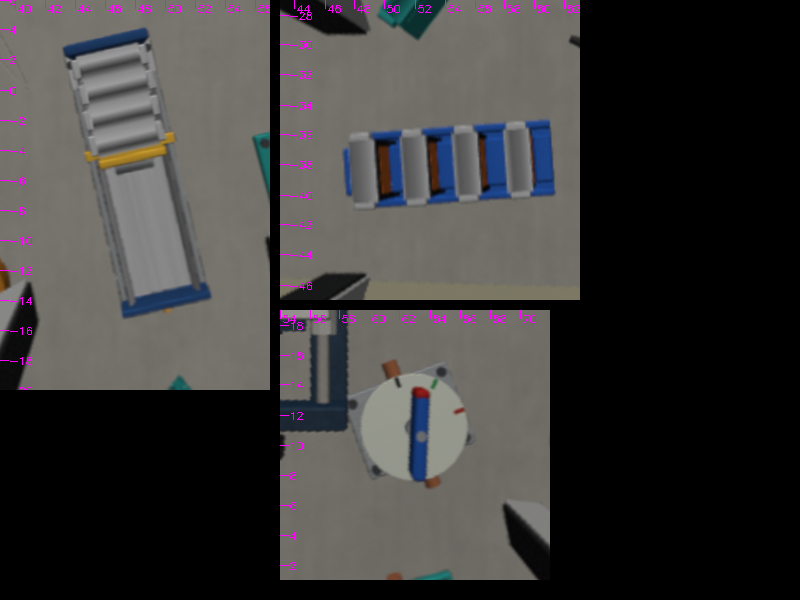

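The composite shows all four tray cassettes, with caps at px (363,171) to (518,159) and orange panels. The rack row sits between the blue wall at (106,40) and the follower at (130,150). The white valve's handle is centred at (421,436), with its red end at (421,391), and its red tick is at (459,411). I'll refine this by overlaying the models.

```bash
cat > ov.py <<'E'
from h import *
L=lambda n:(lambda d:(d['im'],(d['K'],d['R'],d['t'])))(np.load(f"pics/{n}.npz"))
def tf(pose,P):
    x,y,a=pose; c,s=np.cos(a),np.sin(a); P=np.asarray(P,float); return np.column_stack([x+c*P[:,0]-s*P[:,1],y+s*P[:,0]+c*P[:,1],P[:,2]])
def rect(w,h,z,cx=0,cy=0): return [(cx-w/2,cy-h/2,z),(cx+w/2,cy-h/2,z),(cx+w/2,cy+h/2,z),(cx-w/2,cy+h/2,z),(cx-w/2,cy-h/2,z)]
def rack(f=0): return [[(-.024,.098,.08),(.024,.098,.08)],[(-.023,.026-f,.08),(.023,.026-f,.08)],rect(.058,.216,.02)]+[[(-.022,.089-.018*k,.078),(.022,.089-.018*k,.078)] for k in range(4)]
def tray(ks=range(4)):
    return [rect(.06,.156,.021)]+[rect(.044,.018,.065,0,-.054+.036*k) for k in ks]+[rect(.044,.006,.077,0,-.054+.036*k) for k in ks]
def valve(h):
    a=np.linspace(0,6.283,60); q=[[(r*np.cos(t),r*np.sin(t),.038) for r in(.028,.042)] for t in(0,np.pi/4,np.pi/2)]
    return [np.column_stack([.04*np.cos(a),.04*np.sin(a),0*a+.038])]+q+[tf((0,0,h),rect(.062,.01,.072))]
def over(n,pose,lines,box,s,line=True):
    im,C=L(n); u0,v0,u1,v1=box; o=cv2.resize(im[v0:v1,u0:u1],None,fx=s,fy=s,interpolation=cv2.INTER_CUBIC)
    for l in lines:
        p=np.array([(w2p(C,q)-(u0,v0)+.5)*s for q in tf(pose,l)]); cv2.polylines(o,[np.int32(p*16)],False,(0,255,0),1,cv2.LINE_AA,4)
    return o
def box(n,pose,lines,m=8):
    C=L(n)[1]; p=np.array([w2p(C,q) for l in lines for q in tf(pose,l)]); a=np.maximum(p.min(0)-m,0).astype(int); b=np.minimum(p.max(0)+m,(640,400)).astype(int); return [*a,*b]
E
python3 - <<'E'
from ov import *
r=np.radians
J=[("rack1",(.4794,-.0682,r(11)),rack()),("tray1",(.5344,-.3803,r(-85.5)),tray()),("valve1",(.634,.106,r(19.5)),valve(r(71)))]
ims=[]
for n,p,l in J:
    b=box(n,p,l); s=min(390/(b[2]-b[0]),590/(b[3]-b[1])) if n=="rack1" else 400/(b[2]-b[0]); print(n,b,s)
    ims.append(over(n,p,l,b,s))
W=np.zeros((600,800,3),np.uint8)
W[:ims[0].shape[0],:ims[0].shape[1]]=ims[0]
y=0
for i in ims[1:]:
    i=i[:600-y,:400]; W[y:y+i.shape[0],400:400+i.shape[1]]=i; y+=i.shape[0]
cv2.imwrite("pics/ov1.png",W[:,:,::-1])
E
```

```text
rack1 [np.int64(282), np.int64(84), np.int64(346), np.int64(262)] 3.3146067415730336
tray1 [np.int64(284), np.int64(107), np.int64(354), np.int64(246)] 5.714285714285714
valve1 [np.int64(304), np.int64(135), np.int64(386), np.int64(217)] 4.878048780487805
```

View pics/ov1.png

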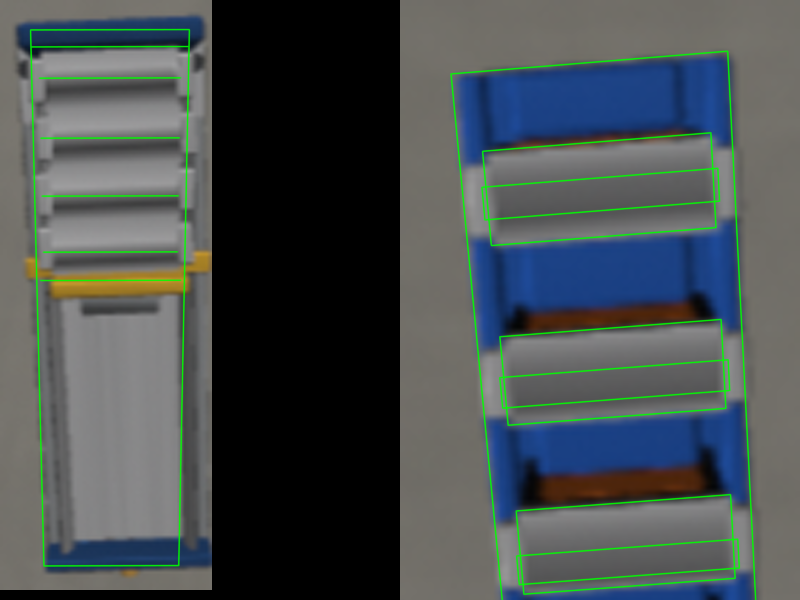

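The tray model fits to about 1 mm. The rack needs roughly 1.7° more yaw. The valve was cut out of the picture, so I'll take a closer rack view and overlay both.

```bash
python3 - <<'E'
from ov import *
r=np.radians; a=r(12.7); u=np.array([-np.sin(a),np.cos(a)]); w=np.array([.4611,.028]); c=w-.098*u; print(c)
q=w-.036*u
robot.move_ptp((*(q-.03*u),.15),down(a)); C=cam("wrist"); im=robot.grab_frame("wrist"); np.savez("pics/rack2.npz",im=im,K=C[0],R=C[1],t=C[2])
W=np.zeros((600,800,3),np.uint8)
for k,(n,p,l) in enumerate([("rack2",(*c,a),rack()[:2]+rack()[3:]),("rack1",(*c,a),rack()),("valve1",(.634,.106,r(19.5)),valve(r(71)))]):
    b=box(n,p,l); s=min(([400,400,400][k])/(b[2]-b[0]),[600,250,350][k]/(b[3]-b[1])); i=over(n,p,l,b,s)[:600,:400]; y,x=[(0,0),(0,400),(250,400)][k]
    i=i[:600-y]; W[y:y+i.shape[0],x:x+i.shape[1]]=i; print(n,b,s)
cv2.imwrite("pics/ov2.png",W[:,:,::-1])
E
```

```text
[ 0.48264493 -0.06760239]
rack2 [np.int64(276), np.int64(128), np.int64(352), np.int64(228)] 5.2631578947368425
rack1 [np.int64(282), np.int64(83), np.int64(347), np.int64(262)] 1.3966480446927374
valve1 [np.int64(304), np.int64(135), np.int64(386), np.int64(217)] 4.2682926829268295
```

View pics/ov2.png

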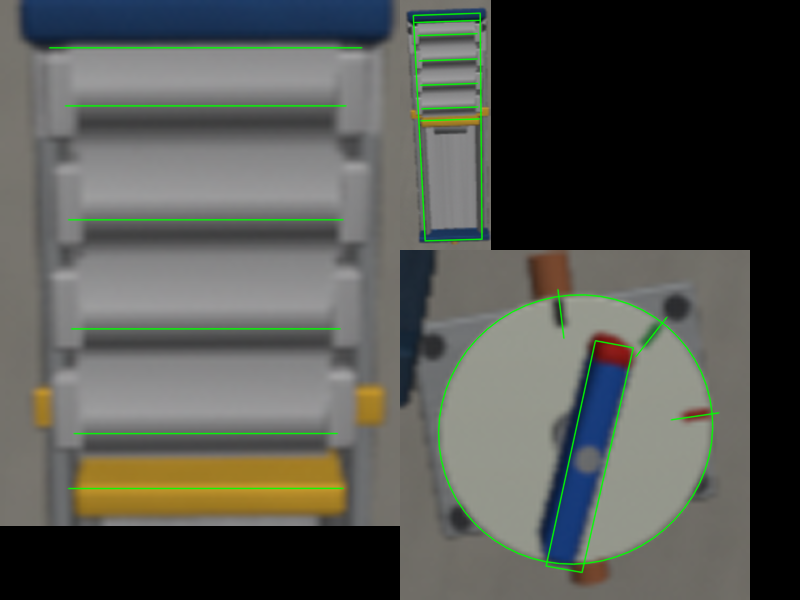

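The rack fits to about 1 mm: wall edge at row 45 and follower edge at row 488 are both on the model. The valve dial, ticks and bar fit too, with the red end at (612,350), so the handle is about 71° open. Now I'll shut the valve.

```bash
cat >> h.py <<'E'
V=np.array([.6343,.1065]); VY=np.radians(19.5)
def turn(a0,a1,n):
    "turn grasped handle from joint angle a0 to a1"
    for a in np.linspace(a0,a1,n+1)[1:]:
        robot.move_ptp((*V,.062),down(VY+a-np.pi/2))
def st(m=""):
    s=robot.get_state(); print(m,"t%.1f"%s['time'],"p",np.round(s['ee_pos'],4),"F",np.round(s['force'],1),"M",np.round(s['moment'],2),"op%.4f gf%.1f"%(s['opening'],s['grasp_force']),"q",np.round(s['qpos'],2)); return s
E
python3 - <<'E'
from h import *
r=np.radians
y=VY+r(71)-np.pi/2
robot.move_ptp((*V,.15),down(y)); robot.gripper_to(.045); st()
print(robot.move_linear((*V,.062),.1,threshold=15)); st()
robot.gripper_to(0.0); st("grip")
turn(r(71),r(-1.5),6); st("turned")
robot.gripper_to(.045); st("open"); robot.move_linear((*V,.17),.2)
a=np.radians(12.7)
C=cam("wrist"); im=robot.grab_frame("wrist"); np.savez("pics/valve2.npz",im=im,K=C[0],R=C[1],t=C[2])
from ov import *
p=(*V,VY); l=valve(0); b=box("valve2",p,l); cv2.imwrite("pics/v2.png",over("valve2",p,l,b,450/(b[2]-b[0]))[:,:,::-1])
E
```

```text
t6.5 p [0.6343 0.1065 0.15  ] F [ 1.   0.1 -0.8] M [-0.05 -0.12  0.01] op0.0450 gf0.0 q [ 0.23  0.6  -0.63  1.62  0.4   1.05 -0.51]
False
 t7.5 p [0.6347 0.1066 0.0626] F [ 0.  -0.2 -0.2] M [-0.09 -0.13  0.02] op0.0450 gf0.0 q [ 0.2   0.71 -0.58  1.67  0.47  0.91 -0.56]
grip t8.2 p [0.6342 0.1065 0.0621] F [-2.8 -0.8  4. ] M [-0.18  0.67 -0.03] op0.0125 gf30.0 q [ 0.2   0.71 -0.58  1.67  0.47  0.91 -0.56]
turned t9.9 p [0.6343 0.1069 0.0621] F [-3.2  1.7  5.2] M [ 0.41  0.77 -0.14] op0.0126 gf30.0 q [-0.    0.65 -0.29  1.67  0.23  0.85 -1.64]
open t10.6 p [0.6343 0.1065 0.062 ] F [-0.1  1.1  0. ] M [-0.02  0.02  0.01] op0.0445 gf0.0 q [-0.    0.65 -0.29  1.67  0.23  0.85 -1.65]
```

View pics/v2.png

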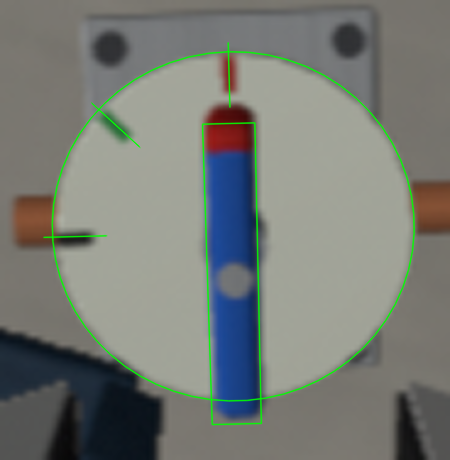

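The picture shows the valve shut: the red end at (230,115) points at the red tick at (228,75). Now the first cassette, checking the tray with the top camera before each pick.

```bash
cat >> h.py <<'E'
RA=np.radians(12.7); RC=np.array([.4826,-.0676]); RU=np.array([-np.sin(RA),np.cos(RA)]); RX=np.array([np.cos(RA),np.sin(RA)])
TRAY=(.5344,-.381,np.radians(-85.5)); H=.045
def blue():
    "tray's blue outline in the top camera: centre, size, angle"
    im=robot.grab_frame("top"); h=cv2.cvtColor(im,cv2.COLOR_RGB2HSV); m=cv2.inRange(h,(105,120,60),(125,255,255)); m[:200]=0; m[300:]=0; m[:,:400]=0; m[:,475:]=0
    m=cv2.morphologyEx(m,cv2.MORPH_CLOSE,np.ones((9,9)))
    c=max(cv2.findContours(m,0,1)[0],key=cv2.contourArea); M=cv2.moments(c); return np.round([M['m10']/M['m00'],M['m01']/M['m00'],*np.ravel(cv2.minAreaRect(c)[1]),cv2.minAreaRect(c)[2]],1)
def pick(k,tray=None):
    x,y,a=tray or TRAY; o=-.054+.036*k; q=(x-np.sin(a)*o,y+np.cos(a)*o)
    robot.gripper_to(.075); robot.move_ptp((*q,.17),down(a)); robot.move_linear((*q,.09),.2)
    print("hit",robot.move_linear((*q,.005+H),.06,threshold=12)); st("at")
    robot.gripper_to(.0); s=st("grip"); 
    if not .040<s['opening']<.049: return False
    robot.move_linear((*q,.17),.12); s=st("up"); return s['opening']>.04
def rp(y,x=0): return RC+RU*y+RX*x
def tool(y,under): return (*rp(y),.006+under+H)
def insert(seam):
    D=down(RA); robot.move_ptp(tool(seam,.115),D); st("over")
    print(robot.move_linear(tool(seam,.064),.08,threshold=20)); st("V")
    print(robot.move_linear(tool(seam-.009,.046),.03,threshold=35)); st("wedge")
    print(robot.move_linear(tool(seam-.009,.018),.04,threshold=35)); st("mid")
    print(robot.move_linear(tool(seam-.009,-.001),.03,threshold=35)); st("home")
E
python3 - <<'E'
from h import *
print(blue())
robot.move_ptp((.5,-.2,.22),down(np.radians(-60)))
print(blue()); print(pick(3)); print(blue())
E
```

```text
[432.  244.2  66.3  25.3  83.3]
[437.6 264.6  21.3  26.3  85.9]
hit False
at t15.6 p [ 0.5884 -0.3768  0.0502] F [-0.3  0.2 -0.6] M [ 0.03 -0.09 -0.01] op0.0750 gf0.0 q [ 0.63  0.74 -0.16  1.52  0.13  0.89 -1.06]
grip t16.1 p [ 0.5884 -0.3768  0.0502] F [ 0.2 -0.2  2. ] M [ 0.09 -0.    0.  ] op0.0524 gf30.0 q [ 0.63  0.74 -0.16  1.52  0.13  0.89 -1.06]
False
[425.  237.1  33.   11.   90. ]
```

The fingers closed on something 52 mm wide, which is the lips. I'll open, go lower and grip again.

```bash
sed -i 's/H=.045/H=.039/' h.py; python3 - <<'E'
from h import *
robot.gripper_to(.075); p=robot.get_state()['ee_pos']; robot.move_linear((p[0],p[1],.044),.05,threshold=12); robot.gripper_to(0); s=st("grip")
C=cam("wrist"); im=robot.grab_frame("wrist"); cv2.imwrite("pics/g1.png",cv2.resize(im[140:400,180:460],None,fx=2.5,fy=2.2)[:,:,::-1])
print(w2p(C,robot.get_state()['ee_pos']))
E
```

```text
grip t17.4 p [ 0.5882 -0.3768  0.0441] F [-0.3  0.   0.3] M [ 0.01 -0.    0.  ] op0.0528 gf30.0 q [ 0.63  0.74 -0.16  1.53  0.14  0.88 -1.06]
[313.52288198 252.23451072]
```

View pics/g1.png

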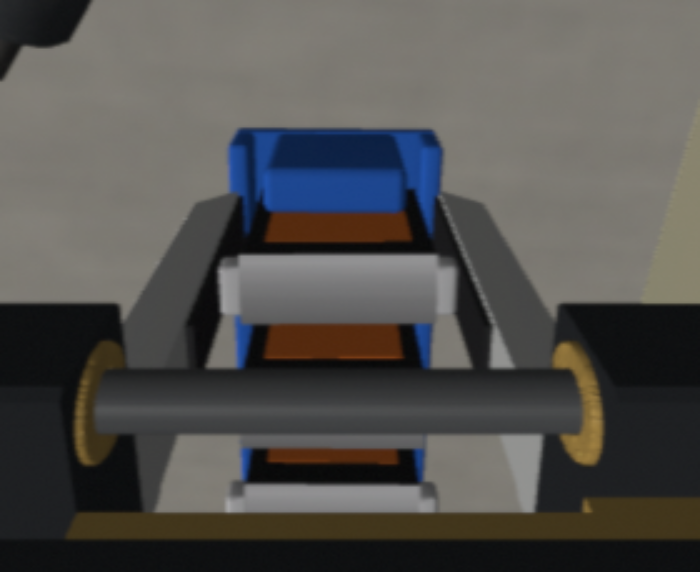

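The cassette sits well between the fingers, with lips at (230,287) and (447,287), but the pads still bear on the lips at 52.8 mm. I'll try 3 mm lower, which still clears the tray wall.

```bash
python3 - <<'E'
from h import *
p=robot.get_state()['ee_pos']; robot.gripper_to(.075); st()
for z in (.0415,.040):
    print(robot.move_linear((p[0],p[1],z),.03,threshold=6)); robot.gripper_to(0); s=st("grip")
    if s['opening']<.049: break
    robot.gripper_to(.075)
E
```

```text
t18.1 p [ 0.5882 -0.3768  0.044 ] F [ 0.2 -0.4 -0.6] M [ 0.09 -0.01 -0.01] op0.0747 gf0.0 q [ 0.63  0.74 -0.16  1.53  0.14  0.88 -1.06]
False
grip t18.8 p [ 0.5883 -0.3768  0.0415] F [ 0.1 -0.3  0.6] M [-0.02  0.05  0.01] op0.0526 gf30.0 q [ 0.63  0.75 -0.16  1.53  0.14  0.88 -1.06]
False
grip t20.1 p [ 0.5886 -0.3767  0.0404] F [0.7 2.2 6.2] M [ 0.45 -0.04  0.05] op0.0527 gf31.6 q [ 0.63  0.75 -0.16  1.53  0.14  0.88 -1.06]
```

```bash
python3 - <<'E'
from h import *
C=cam("wrist"); s=robot.get_state(); T=s['tool_rot']; p=s['ee_pos']
f=lambda q:np.round((w2p(C,p+T@np.array(q))-(180,140))*(2.5,2.2))
for y in (.022,.0264):
  for z in (.019,0,-.02): print(y,z,[f((x,sg*y,z)) for x in(-.008,.008) for sg in(-1,1)])
im=robot.grab_frame("wrist"); cv2.imwrite("pics/g2.png",cv2.resize(im[210:300,240:390],None,fx=5,fy=5,interpolation=cv2.INTER_CUBIC)[:,:,::-1])
print([(w2p(C,p+T@np.array((x,y,z)))-(240,210))*5 for x,y,z in((0,.022,0),(0,.0264,0),(-.008,.022,.019),(-.008,.0264,.019))])
E
```

```text
0.022 0.019 [array([256., 242.]), array([412., 243.]), array([254., 196.]), array([414., 196.])]
0.022 0 [array([248., 272.]), array([420., 272.]), array([246., 221.]), array([422., 221.])]
0.022 -0.02 [array([237., 310.]), array([430., 311.]), array([234., 254.]), array([433., 255.])]
0.0264 0.019 [array([241., 242.]), array([428., 243.]), array([238., 196.]), array([430., 196.])]
0.0264 0 [array([231., 272.]), array([437., 272.]), array([228., 221.]), array([440., 221.])]
0.0264 -0.02 [array([218., 310.]), array([449., 311.]), array([214., 254.]), array([453., 255.])]
[array([542.39714287, 211.51401117]), array([577.25982926, 211.54278509]), array([524.744904  , 201.27205354]), array([555.96961253, 201.29812793])]
```

View pics/g2.png

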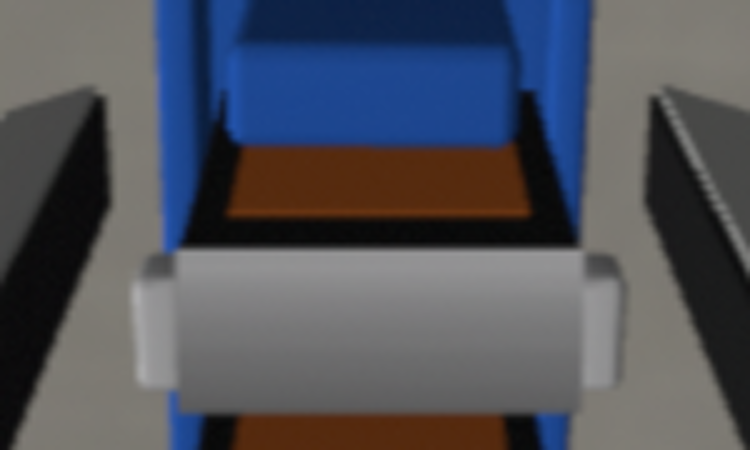

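The fingers are flat from the tip to well above the TCP, so they always bear on the lips (53 mm). They can still hold it by the lips. I'll grip at h = 46 mm, well inside the pads, and check the lift.

```bash
sed -i 's/H=.039/H=.046/; s/.040<s/.042<s/; s/\]<.049/]<.055/' h.py; python3 - <<'E'
from h import *
print(pick(3))
robot.pause(.2); st("hold")
C=cam("wrist"); im=robot.grab_frame("wrist"); cv2.imwrite("pics/g3.png",cv2.resize(im[180:360,210:420],None,fx=2.5,fy=2.5)[:,:,::-1])
s=robot.get_state(); T=s['tool_rot']; p=s['ee_pos']
print("expected lip/cap px",[np.round((w2p(C,p+T@np.array((0,y,z)))-(210,180))*2.5) for y,z in((-.0265,-.0135),(.0265,-.0135),(0,-.026),(0,.046))])
E
```

```text
hit False
at t22.8 p [ 0.5884 -0.3768  0.0512] F [ 0.2 -0.3  0.2] M [ 0.04 -0.   -0.01] op0.0750 gf0.0 q [ 0.63  0.73 -0.16  1.52  0.14  0.89 -1.06]
grip t23.3 p [ 0.5884 -0.3768  0.0512] F [0.2 0.2 1.6] M [ 0.04  0.03 -0.01] op0.0522 gf30.0 q [ 0.63  0.73 -0.16  1.52  0.14  0.89 -1.06]
up t24.5 p [ 0.5879 -0.3765  0.1691] F [-0.9  0.3 -0.1] M [ 0.   -0.01  0.  ] op0.0524 gf30.0 q [ 0.64  0.6  -0.17  1.45  0.11  1.09 -1.04]
True
hold t24.7 p [ 0.5881 -0.3766  0.1694] F [-0.3 -0.2 -0.9] M [-0.04  0.01  0.04] op0.0526 gf30.0 q [ 0.64  0.6  -0.17  1.45  0.11  1.09 -1.04]
expected lip/cap px [array([145., 207.]), array([372., 207.]), array([259., 236.]), array([260., 114.])]
```

View pics/g3.png

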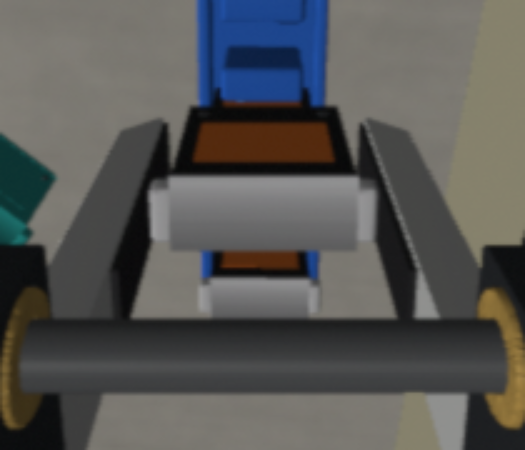

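The cassette is held straight in the gripper, with lips at (158,210) and (365,210) where predicted. Inserting it at the row_3/row_4 seam.

```bash
python3 - <<'E'
from h import *
insert(.044); print(blue())
C=cam("wrist"); im=robot.grab_frame("wrist"); cv2.imwrite("pics/i1.png",cv2.resize(im[120:380,180:460],None,fx=2.5,fy=2.2)[:,:,::-1])
E
```

```text
over t26.1 p [ 0.4735 -0.0254  0.1671] F [ 0.8 -0.1 -1.2] M [-0.03 -0.1   0.  ] op0.0524 gf30.0 q [ 0.56  0.28 -0.66  2.02  0.21  0.91  0.01]
False
V t26.9 p [ 0.4731 -0.0245  0.1162] F [-0.9  1.8  0.9] M [0.32 0.01 0.03] op0.0525 gf30.0 q [ 0.52  0.36 -0.63  2.06  0.29  0.81 -0.05]
False
wedge t27.7 p [ 0.4748 -0.0334  0.0979] F [-0.1  1.1  0.1] M [ 0.36  0.04 -0.03] op0.0524 gf30.0 q [ 0.52  0.39 -0.61  2.07  0.32  0.77 -0.06]
False
mid t28.5 p [ 0.4747 -0.0333  0.07  ] F [-1.  -0.9 -0.7] M [-0.19 -0.03 -0.  ] op0.0521 gf30.0 q [ 0.49  0.44 -0.58  2.08  0.36  0.72 -0.1 ]
False
home t29.3 p [ 0.4748 -0.0334  0.051 ] F [-0.6  0.1 -0.7] M [ 0.03 -0.02 -0.01] op0.0520 gf30.0 q [ 0.47  0.47 -0.56  2.09  0.39  0.68 -0.12]
[432.7 237.1  66.4  25.2  83.2]
```

View pics/i1.png

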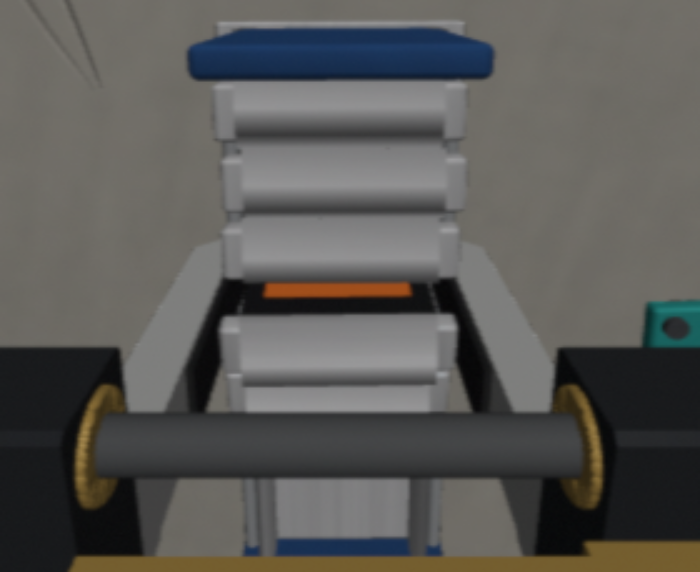

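The cassette is in the gap at row 345, but the orange panel shows at (338,290), so there is either a gap or it sits high. I'll compare with projections. The tray has also shifted about 17 mm in the top view, so it needs measuring again.

```bash
python3 - <<'E'
from h import *
C=cam("wrist"); f=lambda y,z,x=0:np.round((w2p(C,(*rp(y,x),z))-(180,120))*(2.5,2.2)).tolist()
for y in(.089,.071,.053,.035,.017): print(y,"cap top centre",f(y,.078),"lip",f(y,.0655,.0265),"cap edges z66 +y/-y",f(y+.009,.066),f(y-.009,.066))
print("if 20 high at .035",f(.035,.098),f(.044,.086),f(.026,.086)); print("follower top",f(.008,.08))
E
```

```text
0.089 cap top centre [339.0, 122.0] lip [465.0, 112.0] cap edges z66 +y/-y [339.0, 74.0] [339.0, 149.0]
0.071 cap top centre [339.0, 199.0] lip [460.0, 184.0] cap edges z66 +y/-y [339.0, 149.0] [339.0, 218.0]
0.053 cap top centre [339.0, 272.0] lip [456.0, 251.0] cap edges z66 +y/-y [339.0, 218.0] [338.0, 284.0]
0.035 cap top centre [339.0, 339.0] lip [452.0, 314.0] cap edges z66 +y/-y [338.0, 284.0] [338.0, 345.0]
0.017 cap top centre [338.0, 402.0] lip [449.0, 373.0] cap edges z66 +y/-y [338.0, 345.0] [338.0, 403.0]
if 20 high at .035 [339.0, 389.0] [339.0, 323.0] [339.0, 391.0]
follower top [338.0, 438.0]
```

The new cap projects about 16 mm too high, so it slid up in the grip. I'll release it, check, and push it home from above with closed fingers.

```bash
cat >> h.py <<'E'
def release():
    p=robot.get_state()['ee_pos']; robot.gripper_to(.072); robot.move_linear((p[0],p[1],.17),.15)
def press(y,zend=.0965,x=0):
    robot.gripper_to(0); robot.move_ptp((*rp(y,x),.165),down(RA))
    hit=robot.move_linear((*rp(y,x),.099),.05,threshold=3); s=st("touch %s"%hit)
    if hit: print(robot.move_linear((*rp(y,x),zend),.02,threshold=30)); st("pressed")
    robot.move_linear((*rp(y,x),.165),.15); st("up")
E
python3 - <<'E'
from h import *
release(); press(.035)
robot.move_ptp((*rp(.02),.17),down(RA))
C=cam("wrist"); im=robot.grab_frame("wrist"); np.savez("pics/r3.npz",im=im,K=C[0],R=C[1],t=C[2])
i2=robot.grab_frame("top")
from ov import *
l=rack(.018)[:2]+rack()[3:]+[[(-.022,.017,.078),(.022,.017,.078)]]
p=(*RC,RA); b=box("r3",p,l,14); cv2.imwrite("pics/r3.png",over("r3",p,l,b,min(500/(b[2]-b[0]),590/(b[3]-b[1])))[:,:,::-1]); print(b)
robot.move_ptp((.53,-.37,.22),down(TRAY[2])); C=cam("wrist"); im=robot.grab_frame("wrist"); np.savez("pics/tray3.npz",im=im,K=C[0],R=C[1],t=C[2])
p=(TRAY[0]+.017,TRAY[1],TRAY[2]); l=tray(range(3)); b=box("tray3",p,l,14); o=over("tray3",p,l,b,min(500/(b[2]-b[0]),590/(b[3]-b[1]))); cv2.imwrite("pics/tray3.png",o[:,:,::-1]); print(b,o.shape)
E
```

```text
touch False t33.8 p [ 0.4751 -0.0335  0.0993] F [-0.3  0.6 -0.8] M [-0.07 -0.08  0.01] op0.0001 gf0.0 q [ 0.53  0.39 -0.61  2.07  0.32  0.77 -0.06]
up t34.3 p [ 0.4747 -0.0337  0.1646] F [-0.2  0.8 -0.5] M [-0.03 -0.1   0.  ] op0.0005 gf0.0 q [ 0.58  0.29 -0.66  2.02  0.22  0.91  0.03]
[np.int64(273), np.int64(107), np.int64(357), np.int64(233)]
[np.int64(287), np.int64(90), np.int64(364), np.int64(240)] (590, 303, 3)
```

```bash
python3 - <<'E'
import cv2,numpy as np
a=cv2.imread("pics/r3.png");b=cv2.imread("pics/tray3.png");W=np.zeros((600,800,3),np.uint8);a=a[:600,:450];b=b[:600]
W[:a.shape[0],:a.shape[1]]=a; x=a.shape[1]; b=b[:,:800-x]; W[:b.shape[0],x:x+b.shape[1]]=b; cv2.imwrite("pics/c3.png",W); print(x,b.shape)
E
```

```text
393 (590, 303, 3)
```

View pics/c3.png

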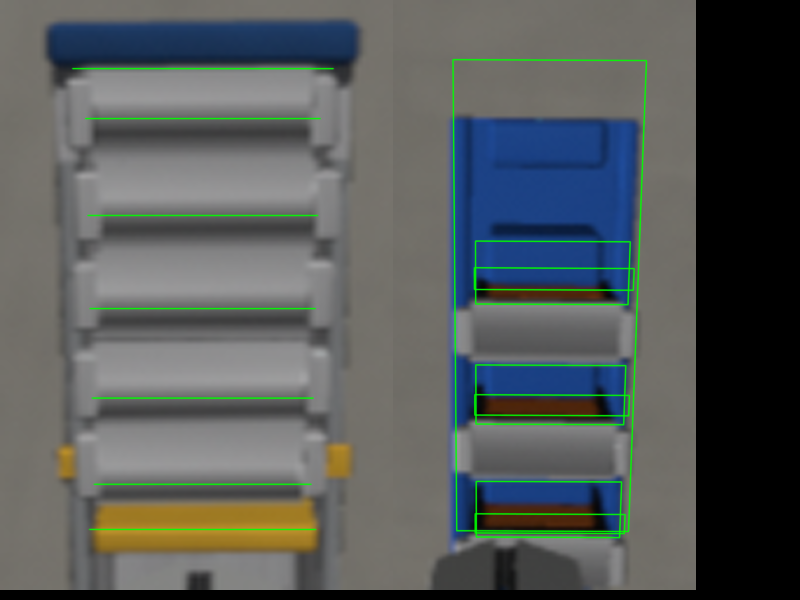

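The rack now holds five cassettes, and all the caps match the model at home height, with the follower edge at row 530. The tray did not move by my guessed 17 mm: its far edge is at rows 118 to 120. I'll compare it with the original pose.

```bash
python3 - <<'E'
from ov import *
from scipy.optimize import least_squares
im,C=L("tray3"); s=590/150; b=np.array([287,90])
obs=[((452,118),(-.03,.078,.021)),((637,120),(.03,.078,.021)),   # tray far corners
 ((470,302),(-.022,.027,.065)),((622,302),(.022,.027,.065)),((470,422),(-.022,-.009,.065)),((617,421),(.022,-.009,.065)),
 ((475,359),(-.022,.009,.065)),((620,357),(.022,.009,.065)),((475,477),(-.022,-.027,.065)),((615,475),(.022,-.027,.065))]
U=np.array([(np.array(o)-(393,0))/s+b-.5 for o,_ in obs]); P=np.array([q for _,q in obs])
f=lambda p:np.ravel([w2p(C,q) for q in tf(p,P)]-U)
r=least_squares(f,TRAY); print(r.x,np.degrees(r.x[2]),np.round(f(r.x).reshape(-1,2),1).tolist()); print(np.round(f(TRAY).reshape(-1,2),1).tolist())
E
```

```text
[ 0.53438128 -0.38107521 -1.48996418] -85.36865921343096 [[-0.9, -0.4], [0.6, -0.8], [0.2, -0.5], [0.3, -0.4], [0.3, -0.4], [0.5, -0.1], [-1.0, 0.6], [0.3, 1.2], [-0.8, 0.2], [0.6, 0.8]]
[[-0.8, -0.5], [0.7, -0.8], [0.1, -0.5], [0.3, -0.4], [0.3, -0.5], [0.5, -0.0], [-1.1, 0.5], [0.2, 1.2], [-0.9, 0.1], [0.5, 0.8]]
```

The tray is unchanged to within 0.2 mm. Next cassette, k=2, goes into the seam at y = 0.026.

```bash
sed -i "s/return np.round(\[M\['m10'\].*/return np.round(np.r_[cv2.minAreaRect(c)[0],cv2.minAreaRect(c)[1],cv2.minAreaRect(c)[2]],1)/" h.py
cat >> h.py <<'E'
def follower():
    "rack-frame y of the follower's top face edge (yellow), from a look above the rack"
    robot.move_ptp((*rp(.02),.17),down(RA)); C=cam("wrist"); im=robot.grab_frame("wrist"); h=cv2.cvtColor(im,cv2.COLOR_RGB2HSV)
    m=cv2.inRange(h,(15,130,80),(32,255,255)); ys=[]
    for x in(-.015,0,.015):
        g=[(y,) for y in np.arange(.1,-.09,-.0005) if m[tuple(np.int32(np.round(w2p(C,(*rp(y,x),.08))))[::-1])]]
        ys.append((round(g[0][0],4),round(g[-1][0],4)) if g else None)
    return ys,im,C
E
python3 - <<'E'
from h import *
print("fol",follower()[0]); print(blue())
if pick(2):
    insert(.026); print(blue()); release(); press(.017); print("fol",follower()[0],blue())
E
```

```text
fol [(np.float64(0.013), np.float64(0.0035)), (np.float64(0.013), np.float64(0.0035)), (np.float64(0.013), np.float64(0.0035))]
[434.9 241.5  66.4  25.2  82.9]
hit False
at t41.2 p [ 0.5525 -0.3796  0.0512] F [ 0.4 -0.2 -0.2] M [ 0.    0.   -0.01] op0.0749 gf0.0 q [ 0.67  0.69 -0.17  1.6   0.14  0.86 -1.04]
grip t41.7 p [ 0.5525 -0.3797  0.0512] F [-0.1  0.2  1.8] M [ 0.01  0.01 -0.01] op0.0524 gf30.0 q [ 0.67  0.69 -0.17  1.6   0.14  0.86 -1.04]
up t42.8 p [ 0.552  -0.3794  0.1691] F [ 0.5  0.2 -0.4] M [-0.02 -0.02  0.06] op0.0523 gf30.0 q [ 0.69  0.56 -0.19  1.54  0.11  1.06 -1.02]
over t44.1 p [ 0.4773 -0.0431  0.167 ] F [-0.1 -0.6 -0.6] M [-0.04 -0.09 -0.03] op0.0523 gf30.0 q [ 0.6   0.29 -0.67  2.01  0.22  0.92  0.04]
False
V t44.9 p [ 0.4771 -0.042   0.1162] F [0.1 1.2 0.7] M [ 0.31 -0.02 -0.04] op0.0526 gf30.0 q [ 0.56  0.37 -0.63  2.05  0.3   0.81 -0.02]
False
wedge t45.7 p [ 0.4787 -0.051   0.0978] F [-0.5  1.2  1. ] M [0.38 0.04 0.  ] op0.0524 gf30.0 q [ 0.56  0.4  -0.61  2.05  0.33  0.78 -0.03]
False
mid t46.6 p [ 0.4787 -0.0509  0.07  ] F [ 0.2 -0.5 -1.2] M [-0.17 -0.04 -0.02] op0.0523 gf30.0 q [ 0.53  0.45 -0.59  2.07  0.37  0.72 -0.07]
False
home t47.3 p [ 0.4788 -0.051   0.051 ] F [-0.1  0.4 -1.3] M [ 0.16 -0.03  0.02] op0.0525 gf30.0 q [ 0.51  0.48 -0.56  2.08  0.4   0.69 -0.09]
[435.  241.4  66.3  25.1  83.2]
touch False t51.7 p [ 0.479  -0.0511  0.0993] F [-0.   0.2 -0.4] M [-0.07 -0.19  0.01] op0.0002 gf0.0 q [ 0.57  0.4  -0.62  2.05  0.33  0.78 -0.03]
up t52.3 p [ 0.4786 -0.0512  0.1645] F [-0.8  0.6 -0.4] M [-0.03 -0.08  0.  ] op0.0005 gf0.0 q [ 0.62  0.3  -0.67  2.    0.23  0.91  0.05]
fol [None, None, None] [435.  241.4  66.3  25.2  83.1]
```

```bash
sed -i 's/rp(.02),.17),down(RA)); C=cam/rp(-.05),.17),down(RA)); C=cam/' h.py; python3 - <<'E'
from h import *
y,im,C=follower(); print(y); np.savez("pics/r4.npz",im=im,K=C[0],R=C[1],t=C[2])
from ov import *
l=rack(.036)[:2]+rack()[3:]+[[(-.022,y,.078),(.022,y,.078)] for y in(.017,-.001)]
p=(*RC,RA); b=box("r4",p,l,14); cv2.imwrite("pics/r4.png",over("r4",p,l,b,min(500/(b[2]-b[0]),590/(b[3]-b[1])))[:,:,::-1])
E
```

```text
[(np.float64(-0.008), np.float64(-0.0145)), (np.float64(-0.008), np.float64(-0.0145)), (np.float64(-0.008), np.float64(-0.0145))]
```

View pics/r4.png

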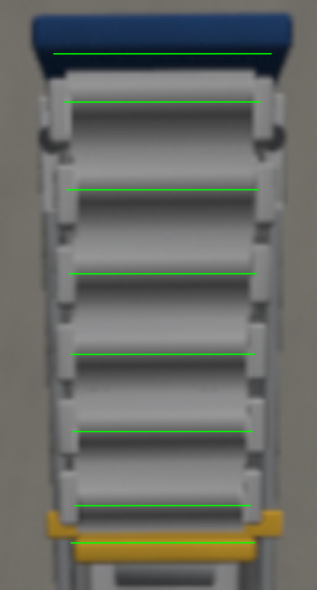

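Six cassettes stand level with caps on the model lines, and the follower edge at row 543 matches 36 mm. On to the third and fourth, stopping if anything deviates.

```bash
sed -i 's/rp(-.05),.17),down(RA)); C=cam/rp(-.09),.17),down(RA)); C=cam/' h.py; python3 - <<'E'
from h import *
ref=np.array([434.9,241.5])
for k,seam,fe in((1,.008,-.026),(0,-.010,-.044)):
    b=blue(); print("tray",b)
    if np.abs(b[:2]-ref).max()>.6: print("TRAY MOVED"); break
    if not pick(k): print("PICK?"); break
    insert(seam); release(); press(seam-.009); y,im,C=follower(); print("fol",y,fe); np.savez("pics/r5.npz",im=im,K=C[0],R=C[1],t=C[2])
    if y[1] is None or abs(y[1][0]-fe)>.004: print("ROW?"); break
print(blue())
E
```

```text
tray [435.  241.4  66.3  25.2  83.2]
hit False
at t56.8 p [ 0.5166 -0.3825  0.0512] F [-0.8  0.  -1.2] M [-0.02  0.01 -0.04] op0.0748 gf0.0 q [ 0.71  0.65 -0.17  1.68  0.14  0.82 -1.01]
grip t57.3 p [ 0.5166 -0.3825  0.0512] F [-0.3  1.   2.2] M [-0.02  0.04 -0.04] op0.0524 gf30.0 q [ 0.71  0.65 -0.17  1.68  0.14  0.82 -1.01]
up t58.4 p [ 0.5161 -0.3822  0.1692] F [ 0.4 -0.7 -0.4] M [ 0.   -0.02  0.03] op0.0528 gf30.0 q [ 0.72  0.51 -0.18  1.61  0.1   1.03 -0.98]
over t59.7 p [ 0.4811 -0.0607  0.1669] F [ 0.7  0.3 -0.8] M [-0.02 -0.15  0.02] op0.0525 gf30.0 q [ 0.63  0.3  -0.66  1.99  0.23  0.92  0.07]
False
V t60.5 p [ 0.481  -0.0596  0.1162] F [0.5 2.1 0. ] M [ 0.36 -0.01 -0.07] op0.0528 gf30.0 q [ 0.59  0.38 -0.62  2.04  0.3   0.82  0.01]
False
wedge t61.3 p [ 0.4827 -0.0685  0.0978] F [-1.5  2.5 -1. ] M [ 0.42 -0.   -0.02] op0.0527 gf30.0 q [ 0.59  0.41 -0.6   2.04  0.33  0.78  0.01]
False
mid t62.1 p [ 0.4826 -0.0684  0.07  ] F [ 0.7 -0.2 -0.5] M [-0.13 -0.01  0.04] op0.0524 gf30.0 q [ 0.56  0.46 -0.58  2.06  0.37  0.73 -0.03]
False
home t62.9 p [ 0.4828 -0.0685  0.051 ] F [-0.   0.5 -1.9] M [0.14 0.01 0.01] op0.0524 gf30.0 q [ 0.54  0.49 -0.56  2.06  0.4   0.69 -0.05]
touch False t67.2 p [ 0.483  -0.0686  0.0992] F [-0.4 -0.2 -0.3] M [ 0.   -0.11  0.01] op0.0006 gf0.0 q [ 0.59  0.41 -0.61  2.04  0.33  0.79  0.01]
up t67.8 p [ 0.4825 -0.0688  0.1645] F [ 0.5 -0.1 -1.1] M [-0.03 -0.06  0.02] op0.0006 gf0.0 q [ 0.64  0.31 -0.66  1.99  0.24  0.92  0.09]
fol [(np.float64(0.0955), np.float64(-0.0325)), (np.float64(0.099), np.float64(-0.0325)), (np.float64(0.1), np.float64(-0.0325))] -0.026
ROW?
[435.  241.4  66.3  25.3  83.3]
```

The follower's far edge moved exactly 18 mm, from -14.5 to -32.5 mm; the near-edge reading was a stray yellow pixel. Fourth cassette now.

```bash
python3 - <<'E'
from h import *
b=blue(); print("tray",b)
if np.abs(b[:2]-[434.9,241.5]).max()<.6 and pick(0):
    insert(-.010); release(); press(-.019); y,im,C=follower(); print("fol",y[1][1],"exp -.0505")
    robot.gripper_to(.045)
    np.savez("pics/r5.npz",im=im,K=C[0],R=C[1],t=C[2])
    from ov import *
    l=rack(.072)[:2]+[[(-.022,.089-.018*k,.078),(.022,.089-.018*k,.078)] for k in range(8)]
    p=(*RC,RA); bb=box("r5",p,l,14); A=over("r5",p,l,bb,590/(bb[3]-bb[1])); T=robot.grab_frame("top")[170:290,200:470]; T=cv2.resize(T,(440,196))
    W=np.zeros((600,800,3),np.uint8); A=A[:600,:350]; W[:A.shape[0],:A.shape[1]]=A; W[:196,355:795]=T; cv2.imwrite("pics/r5.png",W[:,:,::-1])
E
```

```text
tray [434.9 241.5  66.4  25.2  82.9]
hit False
at t72.1 p [ 0.4807 -0.3853  0.0511] F [0.1 0.9 0.5] M [-0.04 -0.03 -0.05] op0.0749 gf0.0 q [ 0.75  0.61 -0.16  1.75  0.13  0.78 -0.97]
grip t72.6 p [ 0.4807 -0.3853  0.0512] F [0.1 0.8 2.1] M [0.03 0.06 0.05] op0.0528 gf30.0 q [ 0.75  0.61 -0.16  1.75  0.13  0.78 -0.97]
up t73.7 p [ 0.4802 -0.385   0.1692] F [ 0.2 -0.3 -0.1] M [ 0.03 -0.    0.01] op0.0522 gf30.0 q [ 0.76  0.46 -0.18  1.69  0.09  1.   -0.94]
over t74.9 p [ 0.4849 -0.0784  0.1669] F [-0.2 -0.3 -1.7] M [-0.07 -0.15  0.02] op0.0528 gf30.0 q [ 0.65  0.31 -0.64  1.98  0.23  0.92  0.11]
False
V t75.7 p [ 0.485  -0.0771  0.1162] F [0.4 1.2 0.2] M [ 0.32 -0.03  0.05] op0.0528 gf30.0 q [ 0.61  0.39 -0.61  2.02  0.3   0.82  0.05]
False
wedge t76.5 p [ 0.4866 -0.0861  0.0978] F [-0.4  1.7 -0.4] M [0.41 0.01 0.04] op0.0526 gf30.0 q [ 0.61  0.42 -0.59  2.03  0.33  0.79  0.05]
False
mid t77.4 p [ 0.4866 -0.0859  0.07  ] F [-0.6  0.5 -1.7] M [-0.1  -0.07 -0.01] op0.0527 gf30.0 q [ 0.58  0.47 -0.57  2.04  0.37  0.73  0.01]
False
home t78.2 p [ 0.4867 -0.0861  0.051 ] F [-0.9  0.9 -0.2] M [0.16 0.03 0.02] op0.0523 gf30.0 q [ 0.56  0.5  -0.54  2.05  0.4   0.7  -0.01]
touch False t82.5 p [ 0.4869 -0.0862  0.0993] F [1.  0.6 0.3] M [-0.03 -0.12  0.05] op0.0004 gf0.0 q [ 0.61  0.42 -0.6   2.02  0.33  0.79  0.05]
up t83.1 p [ 0.4865 -0.0863  0.1645] F [-0.  -0.3  0.6] M [-0.05 -0.1  -0.05] op0.0004 gf0.0 q [ 0.66  0.32 -0.64  1.98  0.24  0.92  0.12]
fol -0.0505 exp -.0505
```

View pics/r5.png

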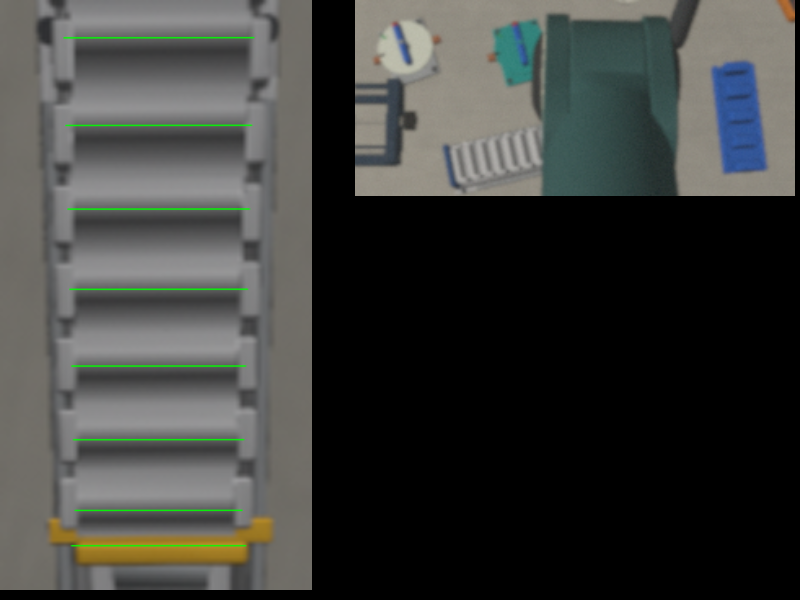

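All caps line up with the model, the follower is at 72 mm and the tray is empty. I'll do a gentle press on each new cap to confirm seating, then set the valve to the green tick.

```bash
python3 - <<'E'
from h import *
robot.gripper_to(0)
for y in(-.019,-.001,.017,.035):
    robot.move_ptp((*rp(y),.12),down(RA)); h=robot.move_linear((*rp(y),.0955),.03,threshold=10); s=robot.get_state(); print(h,"tip z %.4f"%(s['ee_pos'][2]-.019),np.round(s['force'],1)); robot.move_linear((*rp(y),.12),.1)
robot.move_linear((*rp(.035),.2),.2)
r=np.radians
robot.move_ptp((*V,.15),down(VY-np.pi/2)); robot.gripper_to(.045); print(robot.move_linear((*V,.062),.1,threshold=15))
robot.gripper_to(0); st("grip"); turn(0,r(45),5); st("turned"); robot.gripper_to(.045); robot.move_linear((*V,.17),.2); st("done")
from ov import *
C=cam("wrist"); im=robot.grab_frame("wrist"); np.savez("pics/v6.npz",im=im,K=C[0],R=C[1],t=C[2])
p=(*V,VY); l=valve(r(45)); b=box("v6",p,l); cv2.imwrite("pics/v6.png",over("v6",p,l,b,550/(b[2]-b[0]))[:590,:,::-1])
# bar angle from the blue top face, rectified at z=.072
o=ortho(im,C,*V,.09,.09,.072,4000); h=cv2.cvtColor(o,cv2.COLOR_RGB2HSV); m=cv2.inRange(h,(105,140,60),(125,255,255)); c=max(cv2.findContours(m,0,1)[0],key=cv2.contourArea)
vx,vy,_,_=cv2.fitLine(c,cv2.DIST_L2,0,.01,.01).ravel(); print("bar angle rel valve",np.degrees(np.arctan2(-vy,vx)-VY)%180,cv2.minAreaRect(c))
E
```

```text
True tip z 0.0780 [-2.3  0.1 12.6]
True tip z 0.0780 [-2.7  0.3 12.2]
True tip z 0.0780 [-2.  -0.7 12.8]
True tip z 0.0780 [-2.2  0.5 12.2]
False
grip t95.5 p [0.6342 0.1069 0.0621] F [-2.4  2.3  1.8] M [ 0.65  0.4  -0.02] op0.0126 gf30.0 q [ 0.05  0.66 -0.37  1.67  0.3   0.87 -1.67]
turned t96.8 p [0.6342 0.1069 0.0621] F [-3.   4.6  4.3] M [ 1.05  0.67 -0.08] op0.0128 gf30.0 q [ 0.18  0.7  -0.56  1.67  0.45  0.9  -1.  ]
done t98.1 p [0.6338 0.1062 0.1689] F [ 0.2 -0.7 -0.3] M [-0.06 -0.1   0.  ] op0.0451 gf0.0 q [ 0.22  0.58 -0.61  1.6   0.36  1.08 -0.94]
bar angle rel valve 44.066248340990875 ((150.90968322753906, 236.27157592773438), (33.56865310668945, 107.72535705566406), 26.927677154541016)
```

View pics/v6.png

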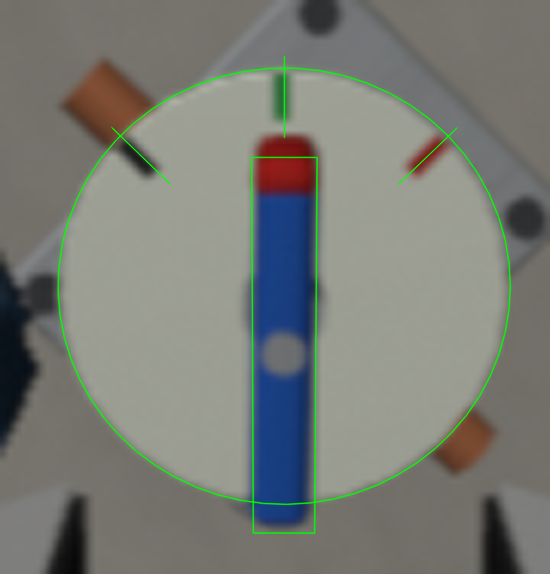

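All four new caps are at exactly 78.0 mm, so they stand on the rack's floor. The handle's red end at (287,160) lies on the green tick at (282,95), measuring about 44 to 45°. Handing in.

```bash
python3 - <<'E'
from h import *
robot.move_linear((*V,.22),.2); print(robot.sign_off())
E
```

```text
the job is handed in; nothing more can be done
None
```

The job is handed in at about 98 s: the purge valve was shut first, all four orange-panelled cassettes stand on the rack floor with the grey row upright, and the valve is at half open (44 to 45°); I held the cassettes by their lips, because the flat fingers could not reach under them.

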